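# Nest the donated vessels in the packing tray

### The arm

A 6-joint arm with a two-finger parallel gripper is mounted at the origin on the work surface. World frame = base frame: x ahead of the robot, y to its left, z up, the work surface at z = 0. Lengths are in mm, angles in rad, forces in N, time in s.
With the tool pointing down it reaches from about 350 to 975 mm from the base axis. Payload 7.1 kg.
Tool frame: the origin (TCP) lies at the very end of the fingers, on their centre line; the grasp point (between the pads) lies 19 mm behind it (ctrl.pinch_z is the z of the grasp point in the tool frame, in mm); z points along the fingers, y is the direction in which the jaws open and shut (so a half turn about z gives the same grasp; the last joint's range is limited). The gripper opens to 88 mm and grips with 3 to 60 N. Pads are 20 mm wide; open, the fingers measure 115 mm over their backs; the gripper's body (75 mm by 178 mm) begins 61 mm behind the grasp point.
Start: joints at [1.331, 0.423, 1.63, -0, 1.089, -0.019], TCP at [136.85, 609.817, 222.675] pointing down, gripper open.
Joint ranges: [-3, 3], [-0.9, 2.11], [0.09, 2.58], [-1.31, 4.45], [0.11, 2.69], [-2.54, 2.54]. Speed limits (rad/s): [2.39, 2.39, 3.01, 3.14, 3.14, 3.14].

### API

Orientations are given as a rotation vector (axis times angle).
In Python, from workcell import get_obs, optics, ctrl gives the robot as it stands.
- The arm moves only by the shell command python3 -m jog 'ROWS'. ROWS is a JSON object of lists of equal length, an entry for each row: "delta_rot": the turn, a rotation vector about the tool's x, y, z in rad, a list of three; "translation": the shift along the tool's x, y, z in mm, a list of three; "hand": the opening, from -1 (shut) to 1 (fully open). In form: {"delta_rot": [[rx, ry, rz], ...], "translation": [[x, y, z], ...], "hand": [hand, ...]}. A call has 1 to 5 rows; each row is the pose to reach, as a shift and turn from the pose commanded when the call began, along the tool's axes at that moment; what a row does not reach only later rows make up. A row lasts 1/10 s, in which the tool goes at most 50 mm and 8.59 degrees, less where a joint would pass 70% of its speed; a pose out of reach is approached as far as the arm can. A call with a gripper value outside its range is refused whole. The fingers move at their own pace and stop on an object; the grip force is fixed at half the most. Time passes only in rows, so rows that repeat a pose let the fingers close. It gives the time, the measured TCP pose, the force and the opening at its end, in the units of the state.
- get_obs(): the state, without advancing time (a new reading comes with each control period).
- optics.get_image(name): name is "side" or "top" or "wrist"; returns the picture (384x512x3 uint8, red, green, blue); there is no depth.
- optics.calibration(name): a dict with "intrinsics" (3x3 intrinsics, pixels), "cam_to_world" (4x4, takes a point from camera to world coordinates). Camera axes: x right, y up, looking along -z (the intrinsics and any distortion apply to the point x, -y, -z); pixel columns grow to the right and rows downward; lengths in mm; the calibration is good to about 2 mm. A picture is of the moment at which its call begins: read the wrist's pose just before it. calibration takes no time and is no camera call; for the wrist camera it gives the pose at the moment of the call.
- ctrl.close_job(): hands the job in, once; it reports no verdict.
The state is a dict: "t": time; "qpos": joint angles; "qvel": joint speeds; "joint_torque": joint torques, N m; "ee_pos": TCP position; "orientation": TCP orientation; "ft_force": force on the tool from outside, world axes, zero at the start; "moment": the same for the moment, N m; "width": finger opening in mm.
Only numpy, scipy, OpenCV 4.12 (cv2) and the standard library are available. Lean on these libraries where they do the work, as an engineer would, in place of code of your own. Each camera call takes 0.05 s, during which the arm holds its last target. There are 200 camera calls.

### The job

Pack the donated homeware into one space-saving nest: first stand the plant pot in the middle of the empty square tray, then stand the tumbler in the pot, the slim steel vase in the tumbler, and last the candle in the vase, each upright and right down on the floor of the one it stands in. Set each one gently down and let go before fetching the next; do not drop or tip any of them, and leave the tape roll, the thread spool and the stapler where they are.

Things in the scene. Friction and masses are not known exactly. Their poses are not given: they have to be found in the camera images.
- pot_mid (a point): Plant pot: plain terracotta, short, wide, open at the top and hollow; 48 mm high, outside diameter 68 mm at the rim and 64 mm at the foot, wall 3 mm, floor 4 mm thick. It stands upright on the table at the start. The point is on its axis half-way up (24 mm above its underside); z is its axis, upward.
- tumbler_mid (a point): Tumbler: white glazed ceramic, straight sides, no handle, open at the top and hollow; 84 mm high, outside diameter 50 mm, wall 3 mm, floor 4 mm thick. It stands upright on the table at the start. The point is on its axis half-way up (42 mm above its underside); z is its axis, upward.
- vase_mid (a point): Slim straight steel vase, a tube with a floor, open at the top; 118 mm high, outside diameter 35 mm, inside diameter 30 mm, floor 4 mm thick. It stands upright on the table at the start. The point is on its axis half-way up (59 mm above its underside); z is its axis, upward.
- candle_mid (a point): Dinner candle, white, a solid cylinder with a flat foot; 150 mm high (a thin wick stands 6 mm above that), diameter 21 mm. It stands upright on the table at the start. The point is on its axis half-way up (75 mm above its foot); z is its axis, upward.
- tray: Empty square plywood tray, fixed to the table, 160 x 160 mm outside, 25 mm high, walls and floor 5 mm thick; it lies left or right of the things to pack, turned by up to 0.3 rad. Origin: centre of its underside, on the table; x and y along its sides, z upward.
- roundtray: Round grey tray, fixed, 155 mm across, already filled with small things (up to 36 mm high); not the one to use. It lies on the side where the square tray does not. Origin: centre of its underside.
- tape: Roll of brown tape lying flat, loose, 52 mm across, 19 mm high, amid the four things; to be left alone. Origin: centre of its underside.
- spool: Small thread spool standing upright, loose, 30 mm across, 36 mm high, between the four things and the left tray; to be left alone. Origin: centre of its underside.
- clip: Small black and steel stapler lying flat, loose, 50 x 22 mm, 22 mm high, between the four things and the right tray; to be left alone. Origin: centre of its underside, x along its length.
Things that resemble listed ones, but are neither listed nor needed, are in the scene too. What is shaped like the part that bears pot_mid but pink is not meant.

How it is judged (in metres and radians):
On the way, in this order (a step that is already met when the one before it is completed fails the run):
1. the plant pot stands upright in the middle of the square tray, let go (horizontal distance between pot_mid and tray below 0.025 m and z of pot_mid in the frame of tray between 0.025 and 0.033 m and angle between pot_mid's own z axis and vertical below 0.12 rad and linear speed of pot below 0.02 m/s and contact force between the fingers and pot below 0.05 N), for 0.2 s.
2. the tumbler stands inside the pot, down on its floor, let go (horizontal distance between tumbler_mid and pot_mid below 0.012 m and z of tumbler_mid in the frame of pot_mid between 0.017 and 0.027 m and angle between tumbler_mid's own z axis and vertical below 0.12 rad and linear speed of tumbler below 0.02 m/s and contact force between the fingers and tumbler below 0.05 N), for 0.2 s.
3. the vase stands inside the tumbler, down on its floor, let go (horizontal distance between vase_mid and tumbler_mid below 0.012 m and z of vase_mid in the frame of tumbler_mid between 0.016 and 0.026 m and angle between vase_mid's own z axis and vertical below 0.12 rad and linear speed of vase below 0.02 m/s and contact force between the fingers and vase below 0.05 N), for 0.2 s.
4. the candle stands inside the vase, down on its floor, let go (horizontal distance between candle_mid and vase_mid below 0.012 m and z of candle_mid in the frame of vase_mid between 0.015 and 0.025 m and angle between candle_mid's own z axis and vertical below 0.12 rad and linear speed of candle below 0.02 m/s and contact force between the fingers and candle below 0.05 N), for 0.2 s.
At the end, for the whole second after the job is handed in: Pot within 25 mm of the square tray's centre, on its floor (4 mm); tumbler in pot, vase in tumbler, candle in vase, each centre within 12 mm of its holder's axis and within 5 mm of fully down; all upright within 0.12 rad, let go, at rest (all of step 1 and all of step 2 and all of step 3 and all of step 4); the robot touches nothing.
It fails at once if one of the four things is tipped over (more than 0.5 rad from upright) (angle between any of pot_mid, tumbler_mid, vase_mid, candle_mid's own z axis and vertical above 0.5 rad).
It fails at once if one of the four things is dropped (moves faster than 0.5 m/s out of the gripper: a fall of more than about 12 mm) ((linear speed of pot above 0.5 m/s and contact force between the fingers and pot below 0.05 N) or (linear speed of tumbler above 0.5 m/s and contact force between the fingers and tumbler below 0.05 N) or (linear speed of vase above 0.5 m/s and contact force between the fingers and vase below 0.05 N) or (linear speed of candle above 0.5 m/s and contact force between the fingers and candle below 0.05 N)).
It fails at once if the tape roll, the thread spool or the stapler is shifted by more than 25 mm (distance of any of tape, spool, clip from where it was at the start of the episode above 0.025 m).
It also fails if it takes over 115 s, if anything falls off the work surface, if the arm or the gripper's body presses on something with over 40 N, if the wrist force passes 120 N, or if a joint passes its speed limit or range.

## Working session

There is one attempt and no reset: what is moved stays moved. The work goes in short steps, Python scripts to look and compute and a shell command to move; the robot and the scene stay as the last step left them, time stands still between calls to the robot, and variables do not carry over. Pictures are saved under pics/ and viewed, about 12 in all and at most 16, crops included, and the job is handed in when it is done.

```bash
mkdir -p pics; ls
cat > h.py <<'E'
import numpy as np, cv2
from workcell import get_obs, optics, ctrl
from scipy.spatial.transform import Rotation as R
def snap(n,f):
    c=optics.calibration(n); im=optics.get_image(n); cv2.imwrite('pics/'+f,cv2.cvtColor(im,cv2.COLOR_RGB2BGR)); return im,c
def ray(c,u,v):
    K=np.array(c['intrinsics']);T=np.array(c['cam_to_world'])
    d=np.linalg.inv(K)@[u,v,1]; d=T[:3,:3]@[d[0],-d[1],-d[2]]; return T[:3,3],d
def atz(c,u,v,z):
    o,d=ray(c,u,v); return (o+d*(z-o[2])/d[2])
def proj(c,p):
    K=np.array(c['intrinsics']);T=np.array(c['cam_to_world'])
    q=T[:3,:3].T@(np.array(p)-T[:3,3]); q=K@[q[0],-q[1],-q[2]]; return q[:2]/q[2]
E
python3 - <<'E'
from h import *
o=get_obs();print(o)
for n in('top','side'):
    im,c=snap(n,n+'0.png');print(n,c)
a=cv2.imread('pics/top0.png');cv2.imwrite('pics/top0b.png',cv2.resize(a,(800,600),interpolation=cv2.INTER_CUBIC))
a=cv2.imread('pics/side0.png');cv2.imwrite('pics/side0b.png',cv2.resize(a,(800,600),interpolation=cv2.INTER_CUBIC))
E
```

```text
pics
{'t': 0.0, 'qpos': array([ 1.33101064e+00,  4.23822071e-01,  1.63072084e+00,  6.54456193e-06,
        1.08860851e+00, -1.90187248e-02]), 'qvel': array([-1.00402444e-03,  8.07433222e-04,  1.71255136e-04,  1.52348230e-03,
       -6.39110254e-05, -6.95142590e-04]), 'joint_torque': array([ 3.52841453e-04, -5.44636202e+01, -2.73672187e+01,  6.43786392e-02,
        2.26206053e-02, -1.41199625e-04]), 'ee_pos': array([136.70828173, 609.27192363, 221.90131049]), 'orientation': array([-3.46057992e-01, -3.12226560e+00,  2.42670270e-03]), 'ft_force': array([ 0.52318544, -0.05163655, -0.52004965]), 'moment': array([ 0.01404195, -0.05998049,  0.03877929]), 'width': 88.05232454263854}
top {'intrinsics': array([[404.84277702,   0.        , 257.69137844],
       [  0.        , 404.84277702, 185.59127694],
       [  0.        ,   0.        ,   1.        ]]), 'cam_to_world': array([[ 6.80466234e-03,  9.94176721e-01, -1.07546942e-01,
         5.39695797e+02],
       [-9.99717916e-01,  4.31611153e-03, -2.33550598e-02,
        -1.14053683e+01],
       [-2.27548721e-02,  1.07675528e-01,  9.93925649e-01,
         9.68821198e+02],
       [ 0.00000000e+00,  0.00000000e+00,  0.00000000e+00,
         1.00000000e+00]])}
side {'intrinsics': array([[352.6657918 ,   0.        , 255.04068975],
       [  0.        , 352.6657918 , 192.75247357],
       [  0.        ,   0.        ,   1.        ]]), 'cam_to_world': array([[-7.60591376e-01,  4.37892451e-01, -4.79323440e-01,
         1.79542116e+02],
       [-6.49229984e-01, -5.14240583e-01,  5.60407933e-01,
         4.99497312e+02],
       [-1.08916204e-03,  7.37432590e-01,  6.75419861e-01,
         6.83193314e+02],
       [ 0.00000000e+00,  0.00000000e+00,  0.00000000e+00,
         1.00000000e+00]])}
```

View pics/top0b.png

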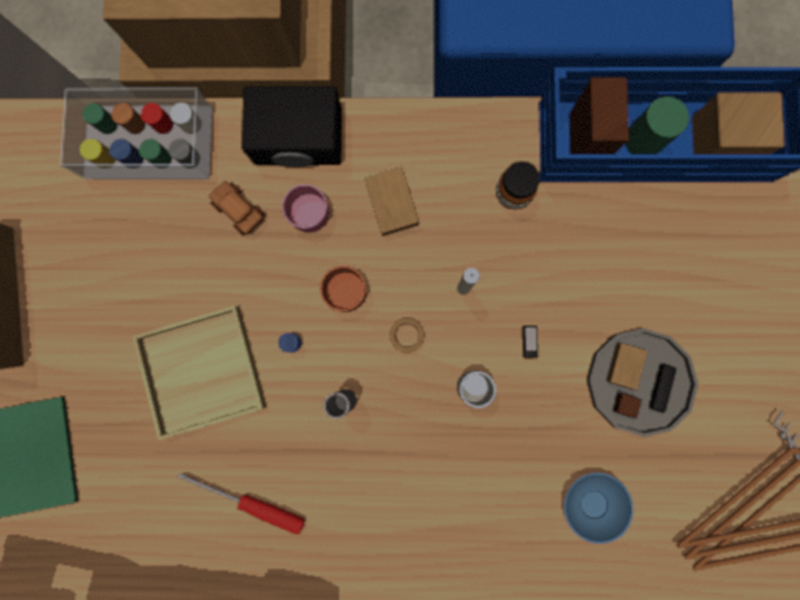

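View pics/side0b.png

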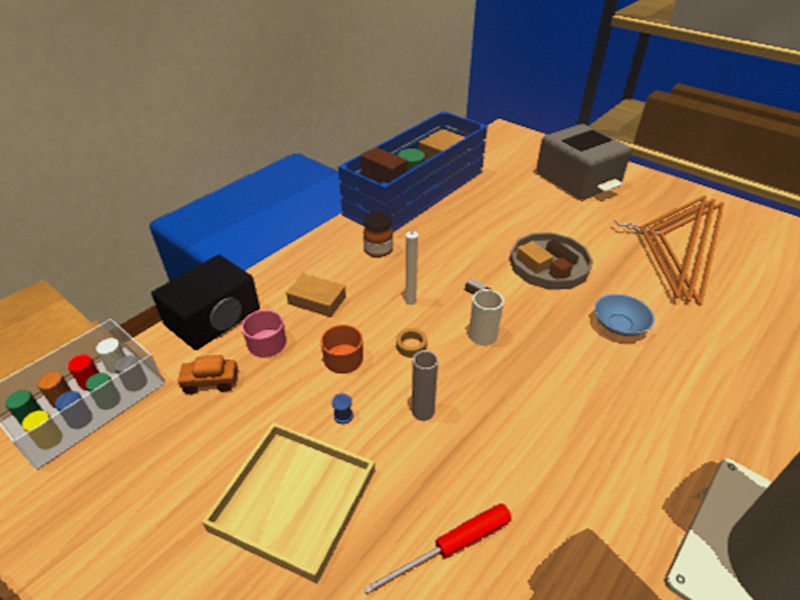

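The top view shows: pot (345,289), tumbler (477,389), vase (340,403), candle (470,277) and square tray centred at about (200,371), on the robot's left. The side view agrees, and the pink pot is the decoy. Next I fit positions and overlay the models.

```bash
cat > fit.py <<'E'
from h import *
S=.64
ct=optics.calibration('top');cs=optics.calibration('side')
tr=[atz(ct,u*S,v*S,25)[:2] for u,v in((137,338),(238,308),(265,408),(160,437))]
tc=np.mean(tr,0);print('tray',tc,[np.degrees(np.arctan2(*(tr[(i+1)%4]-tr[i])[::-1])) for i in range(4)],[np.linalg.norm(tr[(i+1)%4]-tr[i]) for i in range(4)])
# initial guesses from rim centre in top/side images (800 scale): 
obj={'pot':((345,287),(342,335),34,48),'tumbler':((477,386),(487,300),25,84),'vase':((337,405),(425,359),17.5,118),'candle':((472,274),(411,235),10.5,150),'tape':((407,335),(411,337),26,19),'spool':((289,341),(342,400),15,36),'clip':((530,341),(477,287),12,22)}
pos={}
for k,(t,s,r,h) in obj.items():
    pt=atz(ct,t[0]*S,t[1]*S,h)[:2];ps=atz(cs,s[0]*S,s[1]*S,h)[:2];pos[k]=(pt+ps)/2
    print(k,pt.round(1),ps.round(1))
import sys
for n,c in(('top',ct),('side',cs)):
    im=cv2.imread(f'pics/{n}0.png');F=4;im=cv2.resize(im,None,fx=F,fy=F,interpolation=cv2.INTER_CUBIC)
    a=np.linspace(0,2*np.pi,60)
    for k,(t,s,r,h) in obj.items():
        if k=='clip':continue
        p=pos[k]
        for z in(0,h):
            q=np.array([proj(c,[p[0]+r*np.cos(x),p[1]+r*np.sin(x),z]) for x in a])
            cv2.polylines(im,[((q+.5)*F).astype(int)],True,(0,255,0),1)
    th=np.arctan2(*(tr[1]-tr[0])[::-1])
    for z,hh in((25,80),(0,80)):
        q=np.array([proj(c,[*(tc+hh*1.41421*np.array([np.cos(th+np.pi/4+i*np.pi/2),np.sin(th+np.pi/4+i*np.pi/2)])),z]) for i in range(4)])
        cv2.polylines(im,[((q+.5)*F).astype(int)],True,(255,0,0),1)
    im=im[160*F:290*F,80*F:345*F] if n=='top' else im[135*F:375*F,125*F:345*F]
    s=min(800/im.shape[1],600/im.shape[0]);cv2.imwrite(f'pics/{n}_ov.png',cv2.resize(im,None,fx=s,fy=s,interpolation=cv2.INTER_AREA))
E
python3 fit.py
```

```text
tray [517.06103145 312.28251171] [np.float64(-73.08526469705663), np.float64(-162.96428282393737), np.float64(105.73362217716789), np.float64(16.07434839262135)] [np.float64(158.02754759826894), np.float64(154.84177774792673), np.float64(160.6113652538388), np.float64(151.54707544601695)]
pot [643.4  94.9] [647.1  92. ]
tumbler [502.5 -94.2] [497.9 -92.4]
vase [477.5  94.9] [477.4  95.9]
candle [649.6 -82.4] [647.1 -79.1]
tape [574.6   3.9] [577.7   2.1]
spool [564.1 177.9] [563.2 177.6]
clip [ 566.7 -179. ] [ 564.5 -171.3]
```

View pics/top_ov.png

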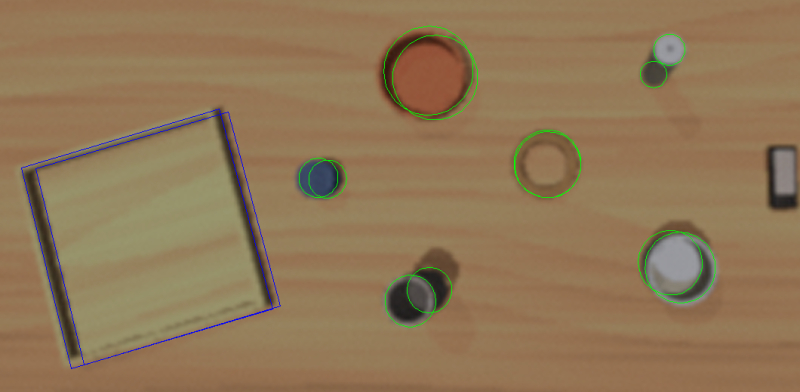

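View pics/side_ov.png

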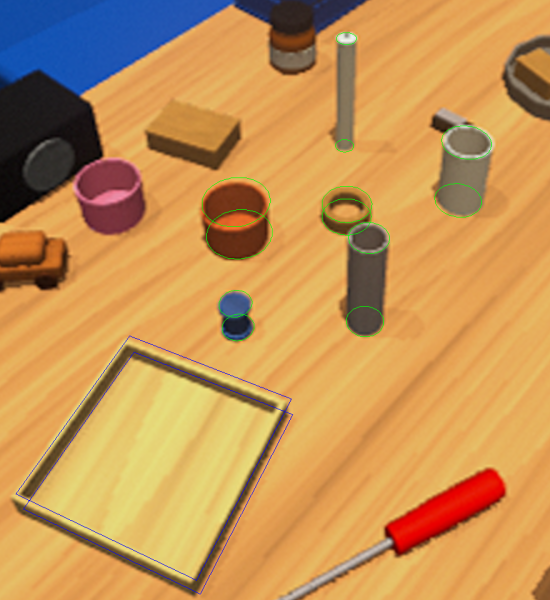

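Overlays fit to about 3 mm. The pot sits slightly further left than drawn: true position about (643,97), tray about (517,312). I move towards the pot and turn the jaws onto world y.

```bash
cat > go.py <<'E'
# tool-frame shift to a world target: go.py x y z
from h import *; import sys
o=get_obs(); M=R.from_rotvec(o['orientation']).as_matrix()
d=np.array(list(map(float,sys.argv[1:4])))-o['ee_pos']
want=np.array([[-1,0,0],[0,1,0],[0,0,-1.]])
print('t',o['t'],'ee',o['ee_pos'].round(1),'w',round(o['width'],1),'F',o['ft_force'].round(1),'shift',(M.T@d).round(1),'rot',R.from_matrix(M.T@want).as_rotvec().round(3))
E
python3 -m jog '{"translation":[[-40,-26,0],[-80,-52,0],[-120,-78,0],[-160,-104,0],[-200,-130,0]],"delta_rot":[[0,0,-0.05],[0,0,-0.1],[0,0,-0.15],[0,0,-0.2],[0,0,-0.221]],"hand":[1,1,1,1,1]}'
python3 go.py 643 97 220
```

```text
t: 0.6
ee_pos: [304.4, 437.5, 222.4]
orientation: [0.004, -3.141, 0.001]
ft_force: [0.9, -0.0, 0.2]
width: 87.6
t 0.6 ee [304.4 437.5 222.4] w 87.6 F [ 0.9 -0.   0.2] shift [-337.9 -341.3    2.5] rot [-0.    -0.     0.002]
```

```bash
python3 -m jog '{"translation":[[-34,-34,0],[-68,-68,0],[-102,-102,0],[-136,-136,0],[-170,-170,0]],"delta_rot":[[0,0,0],[0,0,0],[0,0,0],[0,0,0],[0,0,0]],"hand":[1,1,1,1,1]}'
python3 -m jog '{"translation":[[-34,-34,0],[-68,-68,0],[-102,-102,0],[-136,-136,0],[-136,-136,0]],"delta_rot":[[0,0,0],[0,0,0],[0,0,0],[0,0,0],[0,0,0]],"hand":[1,1,1,1,1]}'
python3 go.py 643 97 220
python3 - <<'E'
from h import *
im,c=snap('wrist','w1.png');print(c, proj(c,[643,97,48]))
E
```

```text
t: 1.1
ee_pos: [474.5, 267.5, 222.5]
orientation: [0.0, -3.141, 0.0]
ft_force: [0.3, 0.6, 0.0]
width: 88.0
t: 1.6
ee_pos: [613.0, 129.2, 222.3]
orientation: [0.007, 3.14, -0.001]
ft_force: [0.9, 0.2, -0.4]
width: 87.6
t 1.6 ee [613.  129.2 222.3] w 87.6 F [ 0.9  0.2 -0.4] shift [-30.2 -32.1   2.4] rot [-0.001  0.002 -0.004]
{'intrinsics': array([[319.71669761,   0.        , 257.77396864],
       [  0.        , 319.71669761, 195.28741021],
       [  0.        ,   0.        ,   1.        ]]), 'cam_to_world': array([[ 4.90334211e-03, -9.68596512e-01, -2.48589529e-01,
         5.45983049e+02],
       [ 9.99987974e-01,  4.77316656e-03,  1.12639765e-03,
         1.29113934e+02],
       [ 9.55343908e-05, -2.48592062e-01,  9.68608268e-01,
         3.83659125e+02],
       [ 0.00000000e+00,  0.00000000e+00,  0.00000000e+00,
         1.00000000e+00]])} [228.7842736  205.06482144]
```

View pics/w1.png

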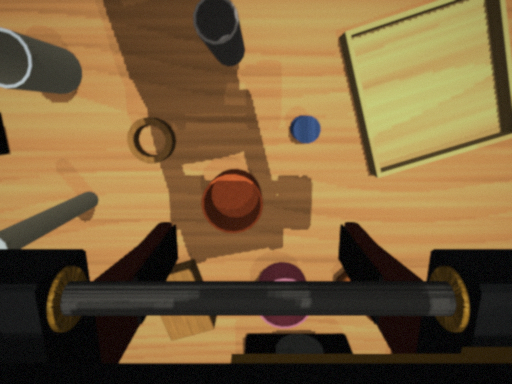

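Wrist view: pot rim centre about (233,200), vase rim about (217,18), tray's visible corners about (375,175) and (342,35), no pink pot confusion (it lies behind).

Run:
```python
from h import *
im=cv2.imread('pics/w1.png');c=optics.calibration('wrist')
hsv=cv2.cvtColor(im,cv2.COLOR_BGR2HSV)
m=((hsv[...,0]<9)|(hsv[...,0]>175))&(hsv[...,1]>150);m=m.astype(np.uint8)*255
m[:, :190]=0;m[:,280:]=0;m[:150]=0;m[245:]=0
n,l,s,ce=cv2.connectedComponentsWithStats(m);i=1+s[1:,4].argmax();print(s[i],ce[i])
for u,v in((s[i][0]+s[i][2]/2,s[i][1]+s[i][3]/2),(233,200.5)):print('pot',atz(c,u,v,48))
print('vase',atz(c,217,18,118))
for u,v in((375,176),(342,36)):print('tray corner',atz(c,u,v,25))
for r in (proj(c,[643,97+34,48]),proj(c,[643,97-34,48]),proj(c,[643-34,97,48])):print(r)
```

```text
[ 203  180   59   52 1459] [232.96641535 203.54215216]
pot [641.49127607 102.99942539  48.        ]
pot [635.27134962 103.69036526  48.        ]
vase [474.25127735 100.63576897 118.        ]
tray corner [613.29508322 264.34419547  25.        ]
tray corner [466.9771651  217.84654347  25.        ]
[258.14759838 207.21777693]
[195.94367396 207.48100863]
[226.15569156 176.76220628]
```

The arm was still settling during that shot; I'll go on, let it settle and remeasure.

```bash
python3 -m jog '{"translation":[[-28,-30,40],[-28,-30,80],[-28,-30,80],[-28,-30,80],[-28,-30,80]],"delta_rot":[[0,0,0],[0,0,0],[0,0,0],[0,0,0],[0,0,0]],"hand":[1,1,1,1,1]}'
python3 go.py 643 99 19
python3 - <<'E'
from h import *
im,c=snap('wrist','w2.png')
a=np.linspace(0,2*np.pi,60);F=1
im=cv2.imread('pics/w2.png')
for x,y,col in((643,97,(0,255,0)),(641,101,(255,0,0))):
    q=np.array([proj(c,[x+34*np.cos(t),y+34*np.sin(t),48]) for t in a]);cv2.polylines(im,[q.round().astype(int)],True,col,1)
print(c['cam_to_world'][:3,3]);cv2.imwrite('pics/w2b.png',im)
E
```

```text
t: 2.15
ee_pos: [638.1, 104.5, 144.8]
orientation: [-0.002, 3.139, 0.001]
ft_force: [0.3, 0.4, -0.0]
width: 87.5
t 2.15 ee [638.1 104.5 144.8] w 87.5 F [ 0.3  0.4 -0. ] shift [ -4.6  -5.6 125.8] rot [0.001 0.002 0.001]
[570.98151325 103.79602917 306.13276036]
```

View pics/w2b.png

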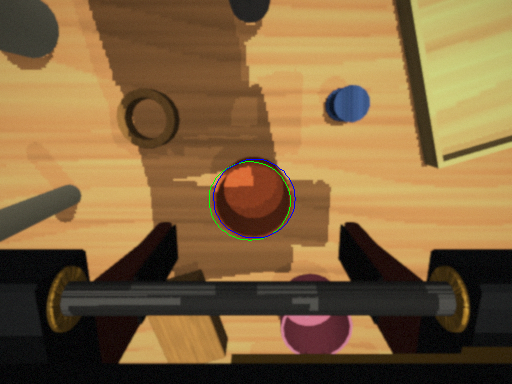

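Rim lies between the two drawn circles, so the pot is at about (642,99.5). Descend.

```bash
python3 -m jog '{"translation":[[-4,-5,20],[-4,-5,55],[-4,-5,90],[-4,-5,127],[-4,-5,127]],"delta_rot":[[0,0,0],[0,0,0],[0,0,0],[0,0,0],[0,0,0]],"hand":[1,1,1,1,1]}'
python3 -m jog '{"translation":[[0,0,0],[0,0,0],[0,0,0],[0,0,0],[0,0,0]],"delta_rot":[[0,0,0],[0,0,0],[0,0,0],[0,0,0],[0,0,0]],"hand":[1,0.6,0.5,-1,-1]}'
python3 -m jog '{"translation":[[0,0,0],[0,0,0],[0,0,0],[0,0,0],[0,0,0]],"delta_rot":[[0,0,0],[0,0,0],[0,0,0],[0,0,0],[0,0,0]],"hand":[-1,-1,-1,-1,-1]}'
python3 go.py 642 99.5 18
```

```text
t: 2.7
ee_pos: [638.9, 98.5, 13.1]
orientation: [0.001, -3.136, 0.001]
ft_force: [-0.3, -0.4, 0.1]
width: 87.8
t: 3.2
ee_pos: [642.9, 98.6, 17.8]
orientation: [0.0, 3.139, 0.001]
ft_force: [-1.8, 2.2, 8.2]
width: 67.4
t: 3.7
ee_pos: [642.9, 98.6, 17.8]
orientation: [0.0, 3.139, 0.001]
ft_force: [-2.2, 0.4, 8.3]
width: 67.5
t 3.7 ee [642.9  98.6  17.8] w 67.5 F [-2.2  0.4  8.3] shift [ 0.9  0.9 -0.2] rot [ 0.001  0.003 -0.   ]
```

```bash
python3 -m jog '{"translation":[[0,0,-10],[0,0,-30],[0,0,-50],[0,0,-70],[0,0,-80]],"delta_rot":[[0,0,0],[0,0,0],[0,0,0],[0,0,0],[0,0,0]],"hand":[-1,-1,-1,-1,-1]}'
python3 -m jog '{"translation":[[8,14,0],[26,44,0],[44,74,0],[62,105,0],[80,136,0]],"delta_rot":[[0,0,0],[0,0,0],[0,0,0],[0,0,0],[0,0,0]],"hand":[-1,-1,-1,-1,-1]}'
python3 -m jog '{"translation":[[18,31,0],[32,55,0],[42,70,0],[45,76,0],[45,76,0]],"delta_rot":[[0,0,0],[0,0,0],[0,0,0],[0,0,0],[0,0,0]],"hand":[-1,-1,-1,-1,-1]}'
python3 -m jog '{"translation":[[0,0,0],[0,0,0]],"delta_rot":[[0,0,0],[0,0,0]],"hand":[-1,-1]}'
python3 go.py 517 312 24
python3 - <<'E'
from h import *
im,c=snap('wrist','w3.png')
im=cv2.imread('pics/w3.png')
tc=np.array([517,312]);th=np.radians(16.5)
for z,hh in((25,80),(5,75)):
  q=np.array([proj(c,[*(tc+hh*1.41421*np.array([np.cos(th+np.pi/4+i*np.pi/2),np.sin(th+np.pi/4+i*np.pi/2)])),z]) for i in range(4)])
  cv2.polylines(im,[q.round().astype(int)],True,(255,0,0),1)
cv2.imwrite('pics/w3b.png',im)
E
```

```text
t: 4.2
ee_pos: [642.5, 98.3, 98.1]
orientation: [-0.0, 3.139, 0.0]
ft_force: [-0.2, -0.2, -1.0]
width: 67.4
t: 4.7
ee_pos: [559.2, 235.6, 94.6]
orientation: [0.0, -3.14, 0.001]
ft_force: [-0.3, 0.3, -0.9]
width: 67.7
t: 5.2
ee_pos: [516.0, 310.6, 95.3]
orientation: [0.002, -3.141, 0.001]
ft_force: [0.8, 0.1, -2.4]
width: 67.3
t: 5.4
ee_pos: [517.1, 309.2, 95.6]
orientation: [0.002, 3.142, -0.0]
ft_force: [0.6, 0.3, -1.8]
width: 67.2
t 5.4 ee [517.1 309.2  95.6] w 67.2 F [ 0.6  0.3 -1.8] shift [ 0.1  2.8 71.6] rot [-0.     0.    -0.001]
```

View pics/w3b.png

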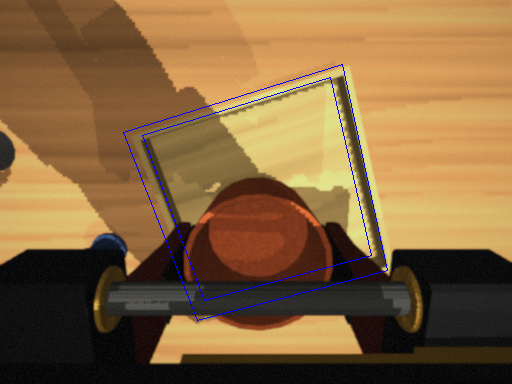

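Tray outline matches the estimate (517,312). Lower the pot.

```bash
python3 -m jog '{"translation":[[0,1,15],[0,2,35],[0,3,55],[0,3,64],[0,3,66]],"delta_rot":[[0,0,0],[0,0,0],[0,0,0],[0,0,0],[0,0,0]],"hand":[-1,-1,-1,-1,-1]}'
python3 -m jog '{"translation":[[0,0,1],[0,0,2],[0,0,2],[0,0,2],[0,0,2]],"delta_rot":[[0,0,0],[0,0,0],[0,0,0],[0,0,0],[0,0,0]],"hand":[-1,-1,-1,-1,-1]}'
python3 go.py 517 312 23
```

```text
t: 5.95
ee_pos: [515.7, 312.4, 27.9]
orientation: [-0.0, -3.139, 0.002]
ft_force: [0.5, 0.4, -2.0]
width: 67.5
t: 6.45
ee_pos: [516.8, 313.4, 28.2]
orientation: [-0.0, 3.141, 0.001]
ft_force: [-0.5, 0.5, -1.4]
width: 67.4
t 6.45 ee [516.8 313.4  28.2] w 67.4 F [-0.5  0.5 -1.4] shift [-0.2 -1.4  5.2] rot [0.    0.001 0.   ]
```

```bash
python3 -m jog '{"translation":[[0,0,1],[0,0,2],[0,0,3],[0,0,4],[0,0,4]],"delta_rot":[[0,0,0],[0,0,0],[0,0,0],[0,0,0],[0,0,0]],"hand":[-1,-1,-1,-1,-1]}'
python3 -m jog '{"translation":[[0,0,0.5],[0,0,1],[0,0,1],[0,0,1],[0,0,1]],"delta_rot":[[0,0,0],[0,0,0],[0,0,0],[0,0,0],[0,0,0]],"hand":[-1,-1,-1,-1,-1]}'
```

```text
t: 6.95
ee_pos: [516.4, 313.1, 23.5]
orientation: [0.0, -3.141, 0.0]
ft_force: [-0.1, 0.1, -1.2]
width: 67.7
t: 7.45
ee_pos: [516.5, 313.2, 22.8]
orientation: [0.0, -3.141, 0.0]
ft_force: [-2.6, -1.3, 2.8]
width: 67.3
```

Contact (force now upward). Release gradually, then rise.

```bash
python3 -m jog '{"translation":[[0,0,0],[0,0,0],[0,0,0],[0,0,0],[0,0,0]],"delta_rot":[[0,0,0],[0,0,0],[0,0,0],[0,0,0],[0,0,0]],"hand":[0.65,0.8,1,1,1]}'
python3 -m jog '{"translation":[[0,0,-20],[0,0,-60],[0,0,-100],[0,0,-140],[0,0,-180]],"delta_rot":[[0,0,0],[0,0,0],[0,0,0],[0,0,0],[0,0,0]],"hand":[1,1,1,1,1]}'
python3 -m jog '{"translation":[[0,0,0],[0,0,0],[0,0,0]],"delta_rot":[[0,0,0],[0,0,0],[0,0,0]],"hand":[1,1,1]}'
python3 go.py 500 -94 200
python3 - <<'E'
from h import *
for n in('wrist','top'):
  im,c=snap(n,n+'4.png')
  hsv=cv2.cvtColor(im,cv2.COLOR_RGB2HSV);m=(((hsv[...,0]<9)|(hsv[...,0]>175))&(hsv[...,1]>150)).astype(np.uint8)*255
  im=cv2.imread('pics/%s4.png'%n)
  q=np.array([proj(c,[516.5+34*np.cos(t),313+34*np.sin(t),53]) for t in np.linspace(0,6.28,60)]);cv2.polylines(im,[q.round().astype(int)],True,(255,0,0),1)
  if n=='wrist':cv2.imwrite('pics/w4b.png',im)
  print(n,proj(c,[516.5,313,53]))
E
```

```text
t: 7.95
ee_pos: [516.6, 313.2, 22.6]
orientation: [-0.0, 3.142, -0.0]
ft_force: [-0.5, 0.8, -0.2]
width: 87.6
t: 8.45
ee_pos: [516.3, 313.1, 204.3]
orientation: [0.0, -3.142, 0.0]
ft_force: [0.6, 0.8, -0.2]
width: 87.9
t: 8.75
ee_pos: [515.7, 312.7, 201.4]
orientation: [0.0, -3.14, 0.002]
ft_force: [-0.7, 0.5, -0.9]
width: 87.9
t 8.75 ee [515.7 312.7 201.4] w 87.9 F [-0.7  0.5 -0.9] shift [  15.8 -406.7    1.9] rot [-0.001 -0.002  0.   ]
wrist [258.51176671 184.34235943]
top [123.39883278 238.78602542]
```

View pics/w4b.png

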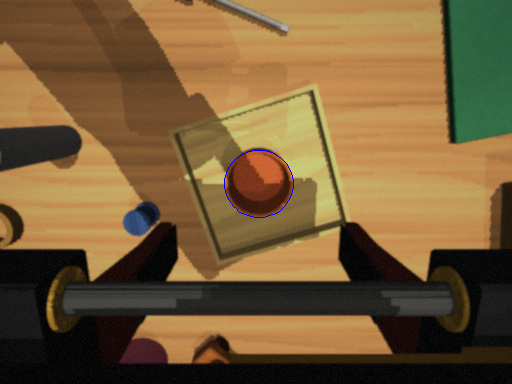

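Pot stands centred in the tray; the predicted rim circle at (259,184) matches. Next the tumbler: move above it.

```bash
Z='[[0,0,0],[0,0,0],[0,0,0],[0,0,0],[0,0,0]]'
python3 -m jog '{"translation":[[2,-45,0],[4,-90,0],[6,-135,0],[8,-180,0],[9,-225,0]],"delta_rot":[[0,0,0],[0,0,0],[0,0,0],[0,0,0],[0,0,0]],"hand":[1,1,1,1,1]}'
python3 -m jog '{"translation":[[2,-45,0],[4,-90,0],[6,-135,0],[7,-170,0],[7,-182,0]],"delta_rot":[[0,0,0],[0,0,0],[0,0,0],[0,0,0],[0,0,0]],"hand":[1,1,1,1,1]}'
python3 -m jog '{"translation":[[0,0,0],[0,0,0],[0,0,0]],"delta_rot":[[0,0,0],[0,0,0],[0,0,0]],"hand":[1,1,1]}'
python3 go.py 500 -94 200
python3 - <<'E'
from h import *
im,c=snap('wrist','w5.png')
im=cv2.imread('pics/w5.png')
for x,y,col in((500,-94,(255,0,0)),):
  for r,z in((25,84),(25,0)):
    q=np.array([proj(c,[x+r*np.cos(t),y+r*np.sin(t),z]) for t in np.linspace(0,6.28,60)]);cv2.polylines(im,[q.round().astype(int)],True,col,1)
u,v=proj(c,[500,-94,50]).astype(int);print(u,v)
cr=im[max(v-100,0):v+100,max(u-120,0):u+120];cv2.imwrite('pics/w5b.png',cv2.resize(cr,None,fx=2.5,fy=2.5)); print(max(v-100,0),max(u-120,0))
E
```

```text
t: 9.35
ee_pos: [506.5, 86.5, 201.4]
orientation: [0.001, -3.139, 0.001]
ft_force: [0.8, 0.6, 0.6]
width: 88.0
t: 9.85
ee_pos: [499.8, -96.4, 201.6]
orientation: [-0.004, -3.14, -0.0]
ft_force: [-0.1, 0.8, -0.3]
width: 87.8
t: 10.15
ee_pos: [500.5, -92.4, 202.3]
orientation: [0.003, -3.141, -0.001]
ft_force: [0.0, -0.4, 0.1]
width: 88.2
t 10.15 ee [500.5 -92.4 202.3] w 88.2 F [ 0.  -0.4  0.1] shift [ 0.5 -1.6  2.3] rot [ 0.    -0.001  0.002]
256 182
82 136
```

View pics/w5b.png

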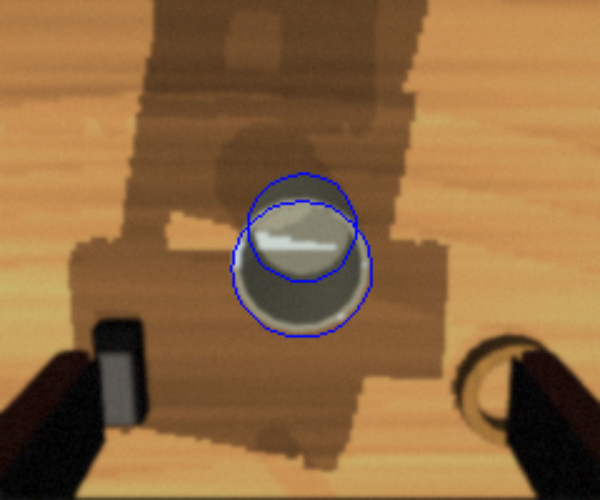

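Tumbler rim matches (500,-94). Descend to tip z 54, grip.

```bash
python3 -m jog '{"translation":[[0.5,-1.5,40],[0.5,-1.5,80],[0.5,-1.5,115],[0.5,-1.5,140],[0.5,-1.5,148]],"delta_rot":[[0,0,0],[0,0,0],[0,0,0],[0,0,0],[0,0,0]],"hand":[1,1,1,1,1]}'
python3 -m jog '{"translation":[[0,0,0],[0,0,0],[0,0,0],[0,0,0],[0,0,0]],"delta_rot":[[0,0,0],[0,0,0],[0,0,0],[0,0,0],[0,0,0]],"hand":[1,0.6,0.4,0.25,0.2]}'
python3 -m jog '{"translation":[[0,0,0],[0,0,0],[0,0,0],[0,0,0],[0,0,0]],"delta_rot":[[0,0,0],[0,0,0],[0,0,0],[0,0,0],[0,0,0]],"hand":[0.1,-1,-1,-1,-1]}'
python3 go.py 500 -94 54
```

```text
t: 10.7
ee_pos: [498.6, -93.8, 52.4]
orientation: [0.003, -3.137, -0.002]
ft_force: [-0.4, -0.5, -0.1]
width: 88.0
t: 11.2
ee_pos: [500.7, -95.4, 55.5]
orientation: [-0.0, 3.14, -0.001]
ft_force: [-0.3, -0.4, 0.5]
width: 59.6
t: 11.7
ee_pos: [500.5, -95.4, 55.1]
orientation: [-0.0, 3.141, -0.0]
ft_force: [-0.0, -0.1, 5.5]
width: 49.7
t 11.7 ee [500.5 -95.4  55.1] w 49.7 F [-0.  -0.1  5.5] shift [0.5 1.4 1.1] rot [-0.     0.001  0.   ]
```

```bash
python3 -m jog '{"translation":[[0,0,-10],[0,0,-40],[0,0,-80],[0,0,-115],[0,0,-135]],"delta_rot":[[0,0,0],[0,0,0],[0,0,0],[0,0,0],[0,0,0]],"hand":[-1,-1,-1,-1,-1]}'
python3 -m jog '{"translation":[[-1,15,0],[-2,50,0],[-3,90,0],[-5,130,0],[-7,170,0]],"delta_rot":[[0,0,0],[0,0,0],[0,0,0],[0,0,0],[0,0,0]],"hand":[-1,-1,-1,-1,-1]}'
python3 -m jog '{"translation":[[-2,40,0],[-4,80,0],[-6,120,0],[-8,160,0],[-9,195,0]],"delta_rot":[[0,0,0],[0,0,0],[0,0,0],[0,0,0],[0,0,0]],"hand":[-1,-1,-1,-1,-1]}'
python3 -m jog '{"translation":[[0,25,0],[0,40,0],[0,43,0],[0,43,0],[0,43,0]],"delta_rot":[[0,0,0],[0,0,0],[0,0,0],[0,0,0],[0,0,0]],"hand":[-1,-1,-1,-1,-1]}'
python3 -m jog '{"translation":[[0,0,0],[0,0,0]],"delta_rot":[[0,0,0],[0,0,0]],"hand":[-1,-1]}'
python3 go.py 517 313 64
```

```text
t: 12.2
ee_pos: [500.9, -95.5, 192.7]
orientation: [-0.0, 3.139, -0.001]
ft_force: [0.8, 0.7, -2.0]
width: 50.0
t: 12.7
ee_pos: [505.6, 76.8, 188.3]
orientation: [-0.0, -3.139, 0.0]
ft_force: [0.2, -0.2, -2.1]
width: 49.4
t: 13.2
ee_pos: [514.4, 272.1, 188.0]
orientation: [0.002, -3.139, 0.002]
ft_force: [0.7, -0.5, -2.5]
width: 49.6
t: 13.7
ee_pos: [515.7, 311.5, 189.2]
orientation: [-0.001, -3.141, 0.001]
ft_force: [0.4, -0.3, -1.7]
width: 49.3
t: 13.9
ee_pos: [516.2, 311.8, 189.8]
orientation: [0.002, 3.142, -0.0]
ft_force: [0.2, -0.1, -1.1]
width: 49.8
t 13.9 ee [516.2 311.8 189.8] w 49.8 F [ 0.2 -0.1 -1.1] shift [ -0.8   1.2 125.8] rot [-0.     0.    -0.001]
```

```bash
python3 -m jog '{"translation":[[-1,1,25],[-1,1,50],[-1,1,65],[-1,1,70],[-1,1,70]],"delta_rot":[[0,0,0],[0,0,0],[0,0,0],[0,0,0],[0,0,0]],"hand":[-1,-1,-1,-1,-1]}'
python3 -m jog '{"translation":[[0,0,0],[0,0,10],[0,0,20],[0,0,30],[0,0,40]],"delta_rot":[[0,0,0],[0,0,0],[0,0,0],[0,0,0],[0,0,0]],"hand":[-1,-1,-1,-1,-1]}'
python3 -m jog '{"translation":[[0,0,2],[0,0,4],[0,0,6],[0,0,8],[0,0,8]],"delta_rot":[[0,0,0],[0,0,0],[0,0,0],[0,0,0],[0,0,0]],"hand":[-1,-1,-1,-1,-1]}'
python3 go.py 517 313 64
```

```text
t: 14.4
ee_pos: [516.9, 313.4, 119.3]
orientation: [-0.0, -3.141, 0.001]
ft_force: [0.1, -0.2, -1.1]
width: 49.9
t: 14.9
ee_pos: [516.8, 313.6, 78.6]
orientation: [0.0, -3.141, 0.0]
ft_force: [-0.5, -0.9, -1.7]
width: 49.5
t: 15.4
ee_pos: [517.1, 313.7, 71.7]
orientation: [-0.0, 3.142, 0.0]
ft_force: [0.5, 0.6, -1.3]
width: 49.7
t 15.4 ee [517.1 313.7  71.7] w 49.7 F [ 0.5  0.6 -1.3] shift [ 0.1 -0.7  7.7] rot [0. 0. 0.]
```

```bash
python3 -m jog '{"translation":[[0,0,1],[0,0,2.5],[0,0,4],[0,0,5.5],[0,0,6]],"delta_rot":[[0,0,0],[0,0,0],[0,0,0],[0,0,0],[0,0,0]],"hand":[-1,-1,-1,-1,-1]}'
python3 -m jog '{"translation":[[0,0,0.5],[0,0,1],[0,0,1.5],[0,0,1.5],[0,0,1.5]],"delta_rot":[[0,0,0],[0,0,0],[0,0,0],[0,0,0],[0,0,0]],"hand":[-1,-1,-1,-1,-1]}'
```

```text
t: 15.9
ee_pos: [517.0, 313.7, 65.5]
orientation: [0.0, -3.141, 0.0]
ft_force: [0.1, -0.3, -1.9]
width: 49.6
t: 16.4
ee_pos: [517.1, 313.7, 64.2]
orientation: [-0.0, 3.142, 0.0]
ft_force: [-0.4, 0.2, -2.3]
width: 49.8
```

```bash
python3 -m jog '{"translation":[[0,0,0.5],[0,0,1],[0,0,1],[0,0,1],[0,0,1]],"delta_rot":[[0,0,0],[0,0,0],[0,0,0],[0,0,0],[0,0,0]],"hand":[-1,-1,-1,-1,-1]}'
```

```text
t: 16.9
ee_pos: [517.3, 313.8, 64.1]
orientation: [-0.0, 3.141, 0.0]
ft_force: [-1.1, -2.1, 6.4]
width: 49.8
```

Contact at the expected height. Release and rise.

```bash
python3 -m jog '{"translation":[[0,0,0],[0,0,0],[0,0,0],[0,0,0],[0,0,0]],"delta_rot":[[0,0,0],[0,0,0],[0,0,0],[0,0,0],[0,0,0]],"hand":[0.2,0.3,0.5,1,1]}'
python3 -m jog '{"translation":[[0,0,-15],[0,0,-45],[0,0,-85],[0,0,-125],[0,0,-145]],"delta_rot":[[0,0,0],[0,0,0],[0,0,0],[0,0,0],[0,0,0]],"hand":[1,1,1,1,1]}'
python3 -m jog '{"translation":[[0,0,0],[0,0,0],[0,0,0]],"delta_rot":[[0,0,0],[0,0,0],[0,0,0]],"hand":[1,1,1]}'
python3 go.py 477 96 210
python3 - <<'E'
from h import *
im,c=snap('wrist','w6.png')
im=cv2.imread('pics/w6.png')
for r,z in((25,93),(22,93),(34,53)):
    q=np.array([proj(c,[517+r*np.cos(t),313.5+r*np.sin(t),z]) for t in np.linspace(0,6.28,60)]);cv2.polylines(im,[q.round().astype(int)],True,(255,0,0),1)
u,v=proj(c,[517,313.5,70]).astype(int)
v0=max(v-100,0);u0=max(u-120,0);cv2.imwrite('pics/w6b.png',cv2.resize(im[v0:v+100,u0:u+120],None,fx=2.5,fy=2.5))
E
```

```text
t: 17.4
ee_pos: [517.0, 313.7, 63.0]
orientation: [0.0, -3.141, 0.0]
ft_force: [-0.1, -0.2, -0.2]
width: 77.7
t: 17.9
ee_pos: [518.5, 314.5, 213.1]
orientation: [-0.0, 3.137, 0.004]
ft_force: [0.4, 0.6, 0.3]
width: 87.7
t: 18.2
ee_pos: [516.2, 313.2, 206.9]
orientation: [0.0, -3.14, 0.002]
ft_force: [-0.9, -0.1, -0.6]
width: 87.6
t 18.2 ee [516.2 313.2 206.9] w 87.6 F [-0.9 -0.1 -0.6] shift [  39.2 -217.2   -2.8] rot [-0.001 -0.002  0.   ]
```

View pics/w6b.png

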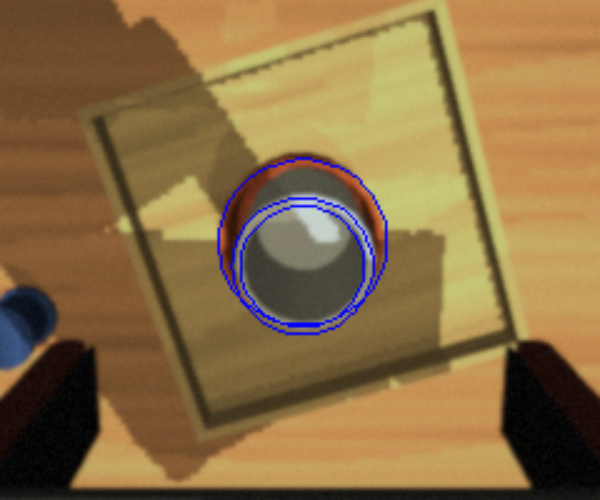

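Tumbler is upright in the pot at (517,313.5), its rim matching the prediction. Now the vase.

```bash
python3 -m jog '{"translation":[[8,-44,0],[16,-88,0],[24,-132,0],[32,-176,0],[39,-217,0]],"delta_rot":[[0,0,0],[0,0,0],[0,0,0],[0,0,0],[0,0,0]],"hand":[1,1,1,1,1]}'
python3 -m jog '{"translation":[[0,0,0],[0,0,0],[0,0,0],[0,0,0]],"delta_rot":[[0,0,0],[0,0,0],[0,0,0],[0,0,0]],"hand":[1,1,1,1]}'
python3 go.py 477 96 88
python3 - <<'E'
from h import *
im,c=snap('wrist','w7.png')
im=cv2.imread('pics/w7.png')
for r,z in((17.5,118),(17.5,0)):
    q=np.array([proj(c,[477+r*np.cos(t),96+r*np.sin(t),z]) for t in np.linspace(0,6.28,60)]);cv2.polylines(im,[q.round().astype(int)],True,(255,0,0),1)
u,v=proj(c,[477,96,70]).astype(int)
v0=max(v-100,0);u0=max(u-120,0);cv2.imwrite('pics/w7b.png',cv2.resize(im[v0:v+100,u0:u+120],None,fx=2.5,fy=2.5))
print(proj(c,[477,96,118])-proj(c,[478,97,118]))
E
```

```text
t: 18.75
ee_pos: [476.6, 94.9, 206.9]
orientation: [0.001, -3.139, 0.001]
ft_force: [0.3, -0.3, 0.7]
width: 87.8
t: 19.15
ee_pos: [478.2, 97.7, 207.8]
orientation: [0.002, -3.141, -0.0]
ft_force: [0.4, 0.8, -0.9]
width: 88.0
t 19.15 ee [478.2  97.7 207.8] w 88.0 F [ 0.4  0.8 -0.9] shift [  1.2  -1.7 119.8] rot [ 0.    -0.     0.002]
[-1.23032472 -1.19148182]
```

View pics/w7b.png

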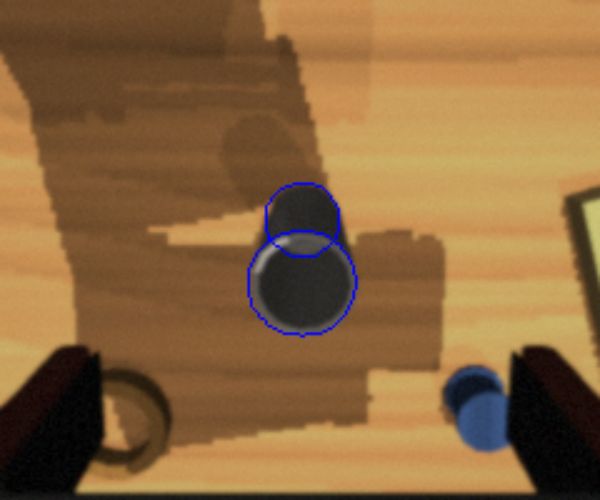

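Vase rim matches (477,96). Grip near the top.

```bash
python3 -m jog '{"translation":[[1,-1.5,30],[1,-1.5,65],[1,-1.5,100],[1,-1.5,116],[1,-1.5,119]],"delta_rot":[[0,0,0],[0,0,0],[0,0,0],[0,0,0],[0,0,0]],"hand":[1,1,0.7,0.4,0.2]}'
python3 -m jog '{"translation":[[0,0,0],[0,0,0],[0,0,0],[0,0,0],[0,0,0]],"delta_rot":[[0,0,0],[0,0,0],[0,0,0],[0,0,0],[0,0,0]],"hand":[0.1,0,-0.05,-0.1,-0.15]}'
python3 -m jog '{"translation":[[0,0,0],[0,0,0],[0,0,0],[0,0,0],[0,0,0]],"delta_rot":[[0,0,0],[0,0,0],[0,0,0],[0,0,0],[0,0,0]],"hand":[-0.2,-1,-1,-1,-1]}'
python3 go.py 477 96 88
```

```text
t: 19.7
ee_pos: [475.6, 95.7, 87.1]
orientation: [0.002, -3.137, 0.001]
ft_force: [-0.7, 1.0, 0.8]
width: 66.8
t: 20.2
ee_pos: [477.5, 95.3, 89.8]
orientation: [-0.0, 3.14, 0.0]
ft_force: [-0.4, 0.7, -0.3]
width: 37.7
t: 20.7
ee_pos: [477.4, 95.2, 89.4]
orientation: [-0.0, 3.141, 0.0]
ft_force: [-0.6, -0.1, 5.9]
width: 34.0
t 20.7 ee [477.4  95.2  89.4] w 34.0 F [-0.6 -0.1  5.9] shift [0.4 0.8 1.4] rot [0.    0.001 0.   ]
```

```bash
python3 -m jog '{"translation":[[0,0,-10],[0,0,-40],[0,0,-75],[0,0,-105],[0,0,-118]],"delta_rot":[[0,0,0],[0,0,0],[0,0,0],[0,0,0],[0,0,0]],"hand":[-1,-1,-1,-1,-1]}'
python3 -m jog '{"translation":[[-3,15,0],[-9,50,0],[-16,90,0],[-24,130,0],[-31,170,0]],"delta_rot":[[0,0,0],[0,0,0],[0,0,0],[0,0,0],[0,0,0]],"hand":[-1,-1,-1,-1,-1]}'
python3 -m jog '{"translation":[[-5,25,0],[-8,40,0],[-9,47,0],[-9,48,0],[-9,48,0]],"delta_rot":[[0,0,0],[0,0,0],[0,0,0],[0,0,0],[0,0,0]],"hand":[-1,-1,-1,-1,-1]}'
python3 -m jog '{"translation":[[0,0,0],[0,0,0],[0,0,0]],"delta_rot":[[0,0,0],[0,0,0],[0,0,0]],"hand":[-1,-1,-1]}'
python3 go.py 517.2 313.5 102.4
```

```text
t: 21.2
ee_pos: [478.1, 95.4, 210.0]
orientation: [-0.0, 3.138, 0.001]
ft_force: [0.5, 0.2, -1.7]
width: 34.4
t: 21.7
ee_pos: [507.2, 267.3, 205.1]
orientation: [0.0, -3.139, 0.002]
ft_force: [0.1, -0.0, -1.7]
width: 34.3
t: 22.2
ee_pos: [516.6, 312.4, 206.6]
orientation: [-0.0, -3.141, 0.001]
ft_force: [0.3, 0.1, -1.4]
width: 34.6
t: 22.5
ee_pos: [517.2, 312.6, 207.4]
orientation: [0.001, 3.141, 0.0]
ft_force: [-1.1, 0.2, -0.9]
width: 34.4
t 22.5 ee [517.2 312.6 207.4] w 34.4 F [-1.1  0.2 -0.9] shift [  0.    0.9 105. ] rot [ 0.     0.    -0.001]
```

```bash
python3 -m jog '{"translation":[[0,1,8],[0,1,15],[0,1,18],[0,1,18],[0,1,18]],"delta_rot":[[0,0,0],[0,0,0],[0,0,0],[0,0,0],[0,0,0]],"hand":[-1,-1,-1,-1,-1]}'
python3 -m jog '{"translation":[[0,0,10],[0,0,25],[0,0,40],[0,0,55],[0,0,70]],"delta_rot":[[0,0,0],[0,0,0],[0,0,0],[0,0,0],[0,0,0]],"hand":[-1,-1,-1,-1,-1]}'
python3 -m jog '{"translation":[[0,0,2],[0,0,4],[0,0,6],[0,0,8],[0,0,8]],"delta_rot":[[0,0,0],[0,0,0],[0,0,0],[0,0,0],[0,0,0]],"hand":[-1,-1,-1,-1,-1]}'
python3 go.py 517.2 313.5 102.4
```

```text
t: 23.0
ee_pos: [517.0, 314.2, 189.0]
orientation: [0.0, -3.141, 0.0]
ft_force: [-0.1, -0.8, -1.2]
width: 34.1
t: 23.5
ee_pos: [516.6, 314.0, 117.3]
orientation: [0.0, -3.141, 0.001]
ft_force: [-1.0, -0.2, -0.4]
width: 34.4
t: 24.0
ee_pos: [517.2, 314.3, 111.4]
orientation: [-0.0, 3.141, 0.0]
ft_force: [-0.3, -0.5, -2.3]
width: 34.6
t 24.0 ee [517.2 314.3 111.4] w 34.6 F [-0.3 -0.5 -2.3] shift [ 0.  -0.8  9. ] rot [0.    0.001 0.   ]
```

```bash
python3 -m jog '{"translation":[[0,0,2],[0,-0.5,4],[0,-0.5,6],[0,-0.5,7.5],[0,-0.5,7.5]],"delta_rot":[[0,0,0],[0,0,0],[0,0,0],[0,0,0],[0,0,0]],"hand":[-1,-1,-1,-1,-1]}'
python3 -m jog '{"translation":[[0,0,0.5],[0,0,1],[0,0,1.5],[0,0,1.5],[0,0,1.5]],"delta_rot":[[0,0,0],[0,0,0],[0,0,0],[0,0,0],[0,0,0]],"hand":[-1,-1,-1,-1,-1]}'
```

```text
t: 24.5
ee_pos: [516.9, 313.6, 103.4]
orientation: [0.0, -3.141, 0.0]
ft_force: [1.1, 0.6, -1.3]
width: 34.6
t: 25.0
ee_pos: [517.2, 313.8, 102.5]
orientation: [-0.0, 3.141, 0.0]
ft_force: [-0.2, -0.2, 1.6]
width: 34.0
```

```bash
python3 -m jog '{"translation":[[0,0,0.3],[0,0,0.5],[0,0,0.5],[0,0,0.5]],"delta_rot":[[0,0,0],[0,0,0],[0,0,0],[0,0,0]],"hand":[-1,-1,-1,-1]}'
python3 -m jog '{"translation":[[0,0,0],[0,0,0],[0,0,0],[0,0,0],[0,0,0]],"delta_rot":[[0,0,0],[0,0,0],[0,0,0],[0,0,0],[0,0,0]],"hand":[-0.15,-0.1,0,0.3,0.6]}'
python3 -m jog '{"translation":[[0,0,-10],[0,0,-40],[0,0,-75],[0,0,-110],[0,0,-120]],"delta_rot":[[0,0,0],[0,0,0],[0,0,0],[0,0,0],[0,0,0]],"hand":[1,1,1,1,1]}'
python3 -m jog '{"translation":[[0,0,0],[0,0,0],[0,0,0]],"delta_rot":[[0,0,0],[0,0,0],[0,0,0]],"hand":[1,1,1]}'
python3 go.py 649 -81 222
python3 - <<'E'
from h import *
im,c=snap('wrist','w8.png')
im=cv2.imread('pics/w8.png')
for r,z in((17.5,131),(15,131),(25,93)):
    q=np.array([proj(c,[517.2+r*np.cos(t),313.7+r*np.sin(t),z]) for t in np.linspace(0,6.28,60)]);cv2.polylines(im,[q.round().astype(int)],True,(255,0,0),1)
u,v=proj(c,[517,313.5,100]).astype(int)
v0=max(v-100,0);u0=max(u-120,0);cv2.imwrite('pics/w8b.png',cv2.resize(im[v0:v+100,u0:u+120],None,fx=2.5,fy=2.5))
E
```

```text
t: 25.4
ee_pos: [517.5, 313.9, 102.4]
orientation: [-0.0, 3.141, 0.001]
ft_force: [-1.0, -1.4, 6.5]
width: 34.2
t: 25.9
ee_pos: [517.0, 313.6, 101.5]
orientation: [0.0, -3.141, 0.0]
ft_force: [-0.2, -0.5, 0.1]
width: 56.4
t: 26.4
ee_pos: [518.9, 314.8, 226.3]
orientation: [-0.0, 3.136, 0.005]
ft_force: [-0.4, 0.2, -0.0]
width: 87.6
t: 26.7
ee_pos: [516.1, 313.2, 219.8]
orientation: [0.0, -3.139, 0.002]
ft_force: [-0.0, 1.0, 1.6]
width: 87.8
t 26.7 ee [516.1 313.2 219.8] w 87.8 F [-0.   1.   1.6] shift [-132.8 -394.2   -1.9] rot [-0.002 -0.003  0.   ]
```

View pics/w8b.png

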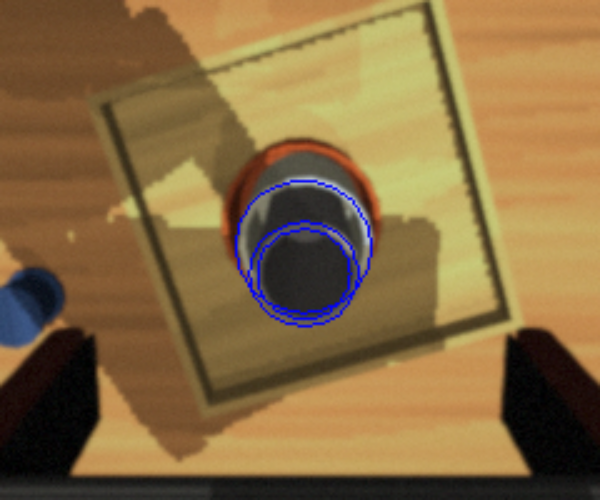

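Vase stands in the tumbler, rim matching the prediction. Now the candle.

```bash
python3 -m jog '{"translation":[[-15,-44,0],[-30,-88,0],[-45,-132,0],[-60,-176,0],[-75,-220,0]],"delta_rot":[[0,0,0],[0,0,0],[0,0,0],[0,0,0],[0,0,0]],"hand":[1,1,1,1,1]}'
python3 -m jog '{"translation":[[-15,-44,0],[-30,-88,0],[-45,-132,0],[-56,-165,0],[-58,-174,0]],"delta_rot":[[0,0,0],[0,0,0],[0,0,0],[0,0,0],[0,0,0]],"hand":[1,1,1,1,1]}'
python3 -m jog '{"translation":[[0,0,0],[0,0,0],[0,0,0],[0,0,0]],"delta_rot":[[0,0,0],[0,0,0],[0,0,0],[0,0,0]],"hand":[1,1,1,1]}'
python3 go.py 649 -81 122
python3 - <<'E'
from h import *
im,c=snap('wrist','w9.png')
im=cv2.imread('pics/w9.png')
for r,z in((10.5,150),(10.5,0)):
    q=np.array([proj(c,[649+r*np.cos(t),-81+r*np.sin(t),z]) for t in np.linspace(0,6.28,60)]);cv2.polylines(im,[q.round().astype(int)],True,(255,0,0),1)
u,v=proj(c,[649,-81,100]).astype(int)
v0=max(v-100,0);u0=max(u-120,0);cv2.imwrite('pics/w9b.png',cv2.resize(im[v0:v+100,u0:u+120],None,fx=2.5,fy=2.5))
print(proj(c,[649,-81,150])-proj(c,[650,-80,150]))
E
```

```text
t: 27.25
ee_pos: [591.9, 91.9, 220.3]
orientation: [0.001, -3.139, 0.0]
ft_force: [0.4, -0.2, -0.7]
width: 87.7
t: 27.75
ee_pos: [650.4, -83.6, 220.1]
orientation: [-0.005, -3.14, 0.0]
ft_force: [-0.7, 0.5, 0.3]
width: 88.1
t: 28.15
ee_pos: [649.9, -78.7, 221.7]
orientation: [0.003, -3.141, -0.0]
ft_force: [0.0, 1.7, 0.9]
width: 88.0
t 28.15 ee [649.9 -78.7 221.7] w 88.0 F [0.  1.7 0.9] shift [ 0.9 -2.3 99.7] rot [ 0.    -0.     0.002]
[-1.31935597 -1.27110352]
```

View pics/w9b.png

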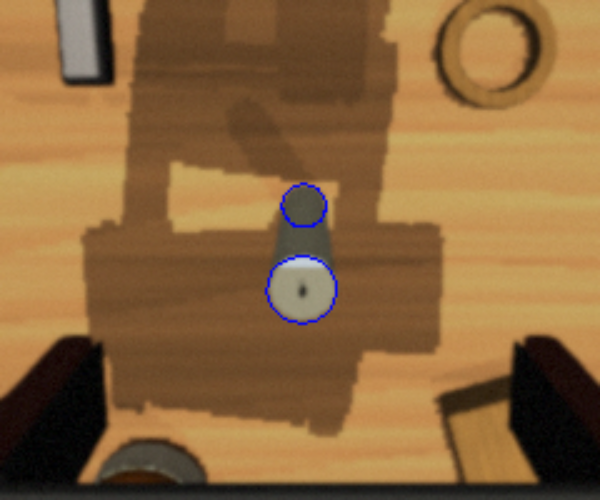

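Candle top matches (649,-81) exactly. Grip it near its top, closing slowly so it isn't pushed over.

```bash
python3 -m jog '{"translation":[[1,-2.5,25],[1,-2.5,55],[1,-2.5,85],[1,-2.5,97],[1,-2.5,99]],"delta_rot":[[0,0,0],[0,0,0],[0,0,0],[0,0,0],[0,0,0]],"hand":[1,0.7,0.4,0.1,0]}'
python3 -m jog '{"translation":[[0,0,0],[0,0,0],[0,0,0],[0,0,0],[0,0,0]],"delta_rot":[[0,0,0],[0,0,0],[0,0,0],[0,0,0],[0,0,0]],"hand":[-0.1,-0.2,-0.3,-0.38,-0.42]}'
python3 -m jog '{"translation":[[0,0,0],[0,0,0],[0,0,0],[0,0,0],[0,0,0]],"delta_rot":[[0,0,0],[0,0,0],[0,0,0],[0,0,0],[0,0,0]],"hand":[-0.46,-0.5,-0.54,-1,-1]}'
python3 go.py 649 -81 122
```

```text
t: 28.7
ee_pos: [648.1, -82.1, 121.3]
orientation: [0.001, -3.139, -0.001]
ft_force: [0.1, 0.1, 0.3]
width: 59.1
t: 29.2
ee_pos: [649.5, -82.8, 123.4]
orientation: [-0.0, 3.141, -0.0]
ft_force: [1.0, -0.5, -0.0]
width: 25.9
t: 29.7
ee_pos: [649.1, -82.7, 122.7]
orientation: [0.0, -3.142, -0.0]
ft_force: [1.1, 0.2, 0.5]
width: 20.3
t 29.7 ee [649.1 -82.7 122.7] w 20.3 F [1.1 0.2 0.5] shift [0.1 1.7 0.7] rot [ 0. -0.  0.]
```

```bash
python3 -m jog '{"translation":[[0,0,-10],[0,0,-45],[0,0,-85],[0,0,-125],[0,0,-150]],"delta_rot":[[0,0,0],[0,0,0],[0,0,0],[0,0,0],[0,0,0]],"hand":[-1,-1,-1,-1,-1]}'
python3 -m jog '{"translation":[[4,12,0],[14,42,0],[26,78,0],[38,114,0],[50,150,0]],"delta_rot":[[0,0,0],[0,0,0],[0,0,0],[0,0,0],[0,0,0]],"hand":[-1,-1,-1,-1,-1]}'
python3 -m jog '{"translation":[[12,36,0],[24,72,0],[36,108,0],[48,144,0],[60,180,0]],"delta_rot":[[0,0,0],[0,0,0],[0,0,0],[0,0,0],[0,0,0]],"hand":[-1,-1,-1,-1,-1]}'
python3 -m jog '{"translation":[[10,30,0],[18,54,0],[22,64,0],[22,66,0],[22,66,0]],"delta_rot":[[0,0,0],[0,0,0],[0,0,0],[0,0,0],[0,0,0]],"hand":[-1,-1,-1,-1,-1]}'
python3 -m jog '{"translation":[[0,0,0],[0,0,0],[0,0,0],[0,0,0]],"delta_rot":[[0,0,0],[0,0,0],[0,0,0],[0,0,0]],"hand":[-1,-1,-1,-1]}'
python3 go.py 517.2 313.7 139.7
```

```text
t: 30.2
ee_pos: [650.1, -82.9, 276.9]
orientation: [-0.0, 3.138, -0.001]
ft_force: [0.6, 0.2, -0.2]
width: 20.4
t: 30.7
ee_pos: [597.3, 68.9, 271.3]
orientation: [-0.0, -3.139, 0.0]
ft_force: [0.7, -0.1, -0.8]
width: 20.4
t: 31.2
ee_pos: [537.1, 248.7, 271.4]
orientation: [0.001, -3.139, 0.001]
ft_force: [0.8, -0.0, -0.6]
width: 20.5
t: 31.7
ee_pos: [516.8, 312.7, 272.1]
orientation: [0.001, -3.141, 0.001]
ft_force: [0.9, 1.2, -0.9]
width: 20.2
t: 32.1
ee_pos: [517.3, 312.7, 272.7]
orientation: [0.001, 3.141, 0.0]
ft_force: [0.9, -0.2, -0.6]
width: 20.3
t 32.1 ee [517.3 312.7 272.7] w 20.3 F [ 0.9 -0.2 -0.6] shift [1.00e-01 1.00e+00 1.33e+02] rot [ 0.     0.    -0.001]
```

```bash
python3 -m jog '{"translation":[[0,1,5],[0,1,10],[0,1,13],[0,1,13],[0,1,13]],"delta_rot":[[0,0,0],[0,0,0],[0,0,0],[0,0,0],[0,0,0]],"hand":[-1,-1,-1,-1,-1]}'
python3 go.py 517.2 313.7 139.7
python3 - <<'E'
from h import *
im,c=snap('side','s10.png')
u,v=proj(c,[517,313.5,135]).astype(int);print(u,v)
im=cv2.imread('pics/s10.png')
cv2.imwrite('pics/s10b.png',cv2.resize(im[max(0,v-80):v+80,max(0,u-80):u+80],None,fx=3.7,fy=3.7,interpolation=cv2.INTER_CUBIC))
E
```

```text
t: 32.6
ee_pos: [517.0, 314.2, 259.4]
orientation: [0.0, -3.141, 0.0]
ft_force: [-0.1, 0.0, -0.9]
width: 20.6
t 32.6 ee [517.  314.2 259.4] w 20.6 F [-0.1  0.  -0.9] shift [ -0.3  -0.5 119.8] rot [-0. -0.  0.]
180 281
```

View pics/s10b.png

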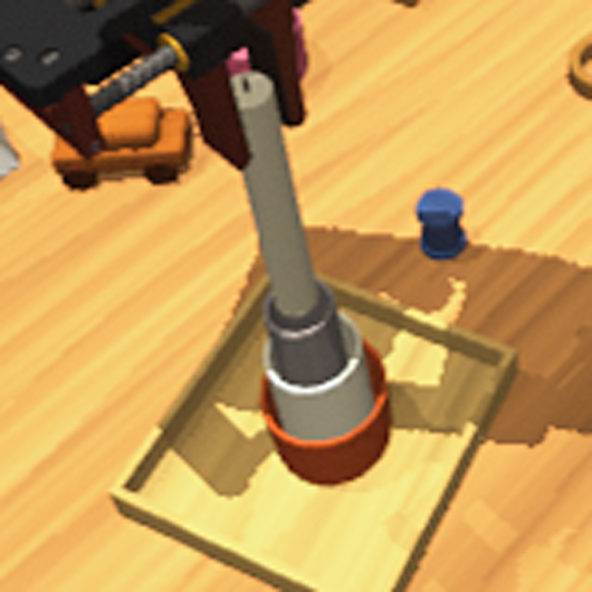

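Candle is in line over the vase mouth. Lower in stages.

```bash
python3 -m jog '{"translation":[[0,-0.5,4],[0,-0.5,10],[0,-0.5,18],[0,-0.5,24],[0,-0.5,24]],"delta_rot":[[0,0,0],[0,0,0],[0,0,0],[0,0,0],[0,0,0]],"hand":[-1,-1,-1,-1,-1]}'
python3 -m jog '{"translation":[[0,0,15],[0,0,35],[0,0,55],[0,0,75],[0,0,82]],"delta_rot":[[0,0,0],[0,0,0],[0,0,0],[0,0,0],[0,0,0]],"hand":[-1,-1,-1,-1,-1]}'
python3 -m jog '{"translation":[[0,0,2],[0,0,4],[0,0,6],[0,0,8],[0,0,8]],"delta_rot":[[0,0,0],[0,0,0],[0,0,0],[0,0,0],[0,0,0]],"hand":[-1,-1,-1,-1,-1]}'
python3 go.py 517.2 313.7 139.7
```

```text
t: 33.15
ee_pos: [516.4, 313.3, 234.2]
orientation: [0.0, -3.14, 0.002]
ft_force: [-0.8, 0.3, -0.4]
width: 20.3
t: 33.65
ee_pos: [515.8, 313.0, 151.0]
orientation: [0.0, -3.138, 0.003]
ft_force: [-0.0, 0.6, -0.2]
width: 20.2
t: 34.15
ee_pos: [517.1, 313.8, 146.0]
orientation: [-0.0, 3.141, 0.0]
ft_force: [-0.0, -0.7, -0.7]
width: 20.6
t 34.15 ee [517.1 313.8 146. ] w 20.6 F [-0.  -0.7 -0.7] shift [-0.  -0.1  6.3] rot [0. 0. 0.]
```

```bash
python3 -m jog '{"translation":[[0,0,1],[0,0,2.5],[0,0,4],[0,0,5],[0,0,5]],"delta_rot":[[0,0,0],[0,0,0],[0,0,0],[0,0,0],[0,0,0]],"hand":[-1,-1,-1,-1,-1]}'
python3 -m jog '{"translation":[[0,0,0.5],[0,0,1],[0,0,1.3],[0,0,1.3],[0,0,1.3]],"delta_rot":[[0,0,0],[0,0,0],[0,0,0],[0,0,0],[0,0,0]],"hand":[-1,-1,-1,-1,-1]}'
```

```text
t: 34.65
ee_pos: [517.0, 313.6, 140.5]
orientation: [0.0, -3.141, 0.0]
ft_force: [-0.6, 0.0, -0.9]
width: 20.4
t: 35.15
ee_pos: [517.2, 313.8, 139.6]
orientation: [-0.0, 3.141, 0.0]
ft_force: [0.2, -0.1, 2.6]
width: 20.2
```

Contact at the expected height. Release gently, rise, check.

```bash
python3 -m jog '{"translation":[[0,0,0.3],[0,0,0.3],[0,0,0.3],[0,0,0.3],[0,0,0.3]],"delta_rot":[[0,0,0],[0,0,0],[0,0,0],[0,0,0],[0,0,0]],"hand":[-1,-0.45,-0.4,-0.2,0.1]}'
python3 -m jog '{"translation":[[0,0,-10],[0,0,-30],[0,0,-60],[0,0,-100],[0,0,-110]],"delta_rot":[[0,0,0],[0,0,0],[0,0,0],[0,0,0],[0,0,0]],"hand":[0.6,1,1,1,1]}'
python3 -m jog '{"translation":[[-40,-40,0],[-80,-80,0],[-110,-110,0],[-110,-110,0],[-110,-110,0]],"delta_rot":[[0,0,0],[0,0,0],[0,0,0],[0,0,0],[0,0,0]],"hand":[1,1,1,1,1]}'
python3 -m jog '{"translation":[[0,0,0],[0,0,0],[0,0,0]],"delta_rot":[[0,0,0],[0,0,0],[0,0,0]],"hand":[1,1,1]}'
python3 - <<'E'
from h import *
ims=[]
for n in('side','top'):
    snap(n,n+'11.png');c=optics.calibration(n);im=cv2.imread(f'pics/{n}11.png')
    im=cv2.resize(im,None,fx=4,fy=4,interpolation=cv2.INTER_CUBIC)
    for r,z in((34,53),(25,93),(17.5,131),(10.5,167)):
        q=np.array([proj(c,[517.1+r*np.cos(t),313.6+r*np.sin(t),z]) for t in np.linspace(0,6.28,60)]);cv2.polylines(im,[((q+.5)*4).astype(int)],True,(255,0,0),1)
    u,v=(proj(c,[517,313.5,80])*4).astype(int)
    ims.append(im[v-250:v+250,u-200:u+200])
cv2.imwrite('pics/fin.png',np.hstack(ims))
E
```

```text
t: 35.65
ee_pos: [516.9, 313.7, 138.8]
orientation: [0.0, -3.141, 0.0]
ft_force: [-0.2, -0.0, -0.6]
width: 38.9
t: 36.15
ee_pos: [519.0, 314.9, 254.3]
orientation: [-0.0, 3.135, 0.006]
ft_force: [0.1, 0.7, -0.5]
width: 79.4
t: 36.65
ee_pos: [627.5, 202.4, 248.6]
orientation: [-0.004, -3.141, 0.0]
ft_force: [0.1, 0.6, -0.4]
width: 87.7
t: 36.95
ee_pos: [626.2, 204.9, 249.2]
orientation: [0.003, -3.141, -0.0]
ft_force: [-1.0, 0.0, -0.3]
width: 87.7
```

View pics/fin.png

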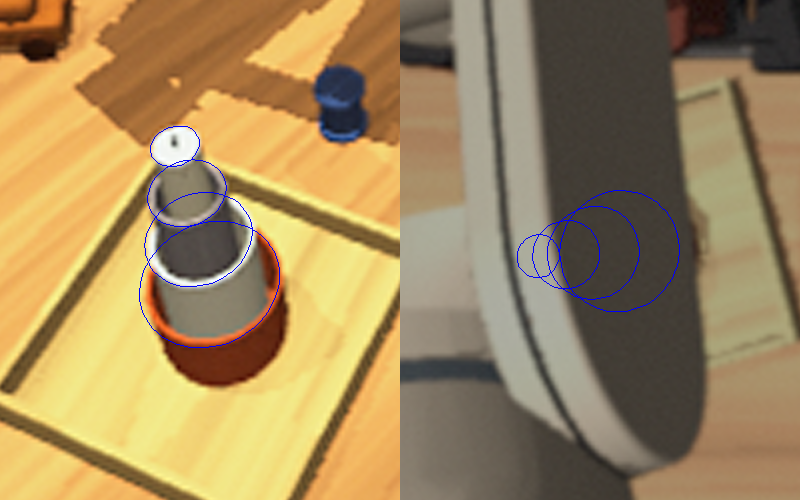

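All four rims and the candle top match fully seated heights in the side view; the arm hides the top view, but it is clear of everything. Hand in.

```bash
python3 -c "
from workcell import ctrl;print(ctrl.close_job())"
```

```text
the job is handed in; nothing more can be done
None
```

I packed the nest in the order asked and handed the job in at about 37 s: pot in the middle of the square tray, then tumbler, vase and candle. I lowered each one until the floor contact showed in the force reading, then let go and backed off before fetching the next. The hand-in gave no verdict.

- **Heights:** each of the four touched down within about 0.2 mm of its fully-seated height.
- **Final side view:** the nest is upright at about (517, 314) mm. The tumbler, vase and candle tops match their predicted seated positions. The pot's rim lies a few mm off its drawn circle, well within the 25 mm allowed.
- **Arm:** it ended clear of everything, at z of about 249 mm with the gripper open.
- **Not confirmed:** the arm hid the nest in the final top view, so the side view is the only end check. I did not measure the tape, spool or stapler again at the end. The robot did not come near them at their height, and the spool still stands upright in the last picture.

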